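# Fill the chocolate tube to the line

## Task

Stack dark chocolate discs flat in the clear tube until the top of the stack is level with the red line, and no higher. Lower each disc to the tube's mouth before you let go of it; don't drop it from a height.

Things in the scene. Friction and masses are not known exactly. Their poses are not given: they have to be found in the camera images.
- tube_floor (a point): Clear tube on a round white foot 120 mm wide, fixed. Point: centre of its inner floor, 30 mm above the table; z up the axis. Bore 72 mm, wall 4, rim 50 mm above this floor; a 4 mm red line runs round it 40 mm above this floor (two discs high). Fingers don't fit in beside a disc: hold a disc's upper half, let its lower part enter the mouth, fingertips just over the rim, then open: it drops flat.
- choc_a_center (a point): Dark brown chocolate disc, a cross scored in its top, one of three alike (any two will do), 52 mm in diameter, 20 thick, 38 to 72 g, lying flat on the table. Point: its centre, half-way up; z is its axis. A pink and a yellow sugared biscuit of the same size lie among the discs: not chocolate. Neighbours lie at least 100 mm apart.
- choc_b_center (a point): Dark brown chocolate disc, a cross scored in its top, the second of the three, 52 mm in diameter, 20 thick, 38 to 72 g, lying flat on the table. Point: its centre, half-way up; z is its axis.
- choc_c_center (a point): Dark brown chocolate disc, a cross scored in its top, the third of the three, 52 mm in diameter, 20 thick, 38 to 72 g, lying flat on the table. Point: its centre, half-way up; z is its axis.
Not all that is in view belongs to the job. Leave any blue, purple or turquoise look-alike of the part that bears choc_c_center alone.

How it is judged (in metres and radians):
On the way:
1. a first chocolate disc lies flat on the tube's floor (((horizontal distance between choc_a_center and tube_floor below 0.012 m and z of choc_a_center in the frame of tube_floor between 0.002 and 0.018 m and (angle between choc_a_center's own z axis and vertical below 0.175 rad or angle between choc_a_center's own z axis and vertical above 2.966 rad)) or (horizontal distance between choc_b_center and tube_floor below 0.012 m and z of choc_b_center in the frame of tube_floor between 0.002 and 0.018 m and (angle between choc_b_center's own z axis and vertical below 0.175 rad or angle between choc_b_center's own z axis and vertical above 2.966 rad)) or (horizontal distance between choc_c_center and tube_floor below 0.012 m and z of choc_c_center in the frame of tube_floor between 0.002 and 0.018 m and (angle between choc_c_center's own z axis and vertical below 0.175 rad or angle between choc_c_center's own z axis and vertical above 2.966 rad)))), for 0.2 s.
At the end, for the whole second after the job is handed in: Two chocolate discs lie flat (within 10 degrees) in the tube, one on the other, centred within 12 mm of its axis, the top of the stack within 8 mm of the red line; the third is not on top of them; all three are at rest (((horizontal distance between choc_a_center and tube_floor below 0.012 m and z of choc_a_center in the frame of tube_floor between 0.002 and 0.018 m and (angle between choc_a_center's own z axis and vertical below 0.175 rad or angle between choc_a_center's own z axis and vertical above 2.966 rad)) or (horizontal distance between choc_b_center and tube_floor below 0.012 m and z of choc_b_center in the frame of tube_floor between 0.002 and 0.018 m and (angle between choc_b_center's own z axis and vertical below 0.175 rad or angle between choc_b_center's own z axis and vertical above 2.966 rad)) or (horizontal distance between choc_c_center and tube_floor below 0.012 m and z of choc_c_center in the frame of tube_floor between 0.002 and 0.018 m and (angle between choc_c_center's own z axis and vertical below 0.175 rad or angle between choc_c_center's own z axis and vertical above 2.966 rad))) and ((horizontal distance between choc_a_center and tube_floor below 0.012 m and z of choc_a_center in the frame of tube_floor between 0.022 and 0.038 m and (angle between choc_a_center's own z axis and vertical below 0.175 rad or angle between choc_a_center's own z axis and vertical above 2.966 rad)) or (horizontal distance between choc_b_center and tube_floor below 0.012 m and z of choc_b_center in the frame of tube_floor between 0.022 and 0.038 m and (angle between choc_b_center's own z axis and vertical below 0.175 rad or angle between choc_b_center's own z axis and vertical above 2.966 rad)) or (horizontal distance between choc_c_center and tube_floor below 0.012 m and z of choc_c_center in the frame of tube_floor between 0.022 and 0.038 m and (angle between choc_c_center's own z axis and vertical below 0.175 rad or angle between choc_c_center's own z axis and vertical above 2.966 rad))) and not (horizontal distance between choc_a_center and tube_floor below 0.05 m and z of choc_a_center in the frame of tube_floor above 0.042 m) and not (horizontal distance between choc_b_center and tube_floor below 0.05 m and z of choc_b_center in the frame of tube_floor above 0.042 m) and not (horizontal distance between choc_c_center and tube_floor below 0.05 m and z of choc_c_center in the frame of tube_floor above 0.042 m) and linear speed of each of choc_a, choc_b, choc_c below 0.02 m/s); the robot touches nothing.
It fails at once if a chocolate disc is let go over the tube with its centre more than 45 mm above the rim ((horizontal distance between choc_a_center and tube_floor below 0.05 m and z of choc_a_center in the frame of tube_floor above 0.095 m and contact force between choc_a and the fingers below 0.02 N) or (horizontal distance between choc_b_center and tube_floor below 0.05 m and z of choc_b_center in the frame of tube_floor above 0.095 m and contact force between choc_b and the fingers below 0.02 N) or (horizontal distance between choc_c_center and tube_floor below 0.05 m and z of choc_c_center in the frame of tube_floor above 0.095 m and contact force between choc_c and the fingers below 0.02 N)).
It also fails if it takes over 48 s, if anything falls off the work surface, if the arm or the gripper's body presses on something with over 40 N, if the wrist force passes 120 N, or if a joint passes its speed limit or range.

## Robot

A 6-joint arm with a two-finger parallel gripper is mounted at the origin on the work surface. World frame = base frame: x ahead of the robot, y to its left, z up, the work surface at z = 0. Lengths are in mm, angles in rad, forces in N, time in s.
With the tool pointing down it reaches from about 275 to 825 mm from the base axis. Payload 5.2 kg.
Tool frame: the origin (TCP) lies at the very end of the fingers, on their centre line; the grasp point (between the pads) lies 19 mm behind it; z points along the fingers, y is the line along which they close (so a half turn about z gives the same grasp; the last joint's range is limited). The gripper opens to 93 mm and grips with 3 to 60 N. Pads are 15 mm wide; open, the fingers measure 128 mm over their backs; the gripper's body (75 mm by 188 mm) begins 65 mm behind the grasp point.
Start: joints at [-1.36, 0.259, 1.535, -0, 1.348, -0.203], TCP at [221.171, -503.576, 218.653] pointing down, gripper open.
Joint ranges: [-3.14, 3.14], [-0.91, 2.08], [0.19, 2.58], [-1.22, 4.36], [0.22, 2.71], [-3.12, 3.12]. Speed limits (rad/s): [2.57, 2.57, 3.14, 3.14, 3.14, 3.14].

## Interface

Orientations are given as [roll, pitch, yaw] about the fixed x, y, z axes, in that order (R = Rz(yaw) Ry(pitch) Rx(roll)).
In Python, from bench import robot gives the robot as it stands. The module is installed in compiled form; this text tells all that it offers. Calls block until the motion is done:
- robot.move_ptp(position, orientation): joint-space move of the TCP to a pose.
- robot.move_linear(position, ori=None, speed=150, f_stop=None): straight line of the TCP; ori=None keeps the orientation; speed is the mean speed in mm/s. With f_stop (N) it stops when the force on the tool has changed by that much, and returns True; else False.
- robot.move_j(angles): joint-space move.
- robot.move_gripper(opening): opening from 0.0 (shut) to 1.0 (fully open); the grip force is fixed at half the most; returns when the fingers have stopped.
- robot.sleep(seconds).
- robot.inverse_kinematics(position, orientation): joint angles nearest the present ones, or None.
- robot.get_image(name): name is "side" or "top" or "wrist"; returns a dict with "img" (420x560x3 uint8, blue, green, red), "fovy" (degrees; the focal length in pixels is half the picture's height over the tangent of half this angle, whatever the lens; pixels are square), "cx", "cy" (the principal point, pixels), "eye" and "orientation" of the camera in the world. Camera axes: x right, y down, z forward; pixel columns grow to the right and rows downward; lengths in mm; the calibration is good to about 2 mm. A picture is of the moment at which its call begins. There is no depth.
A pose or a line that the arm cannot do raises robot.MotionError and nothing moves.
- robot.hand_in(): hands the job in; it is judged then, once.
Readings, each from a call of its own:
- robot.current_t(): time.
- robot.current_qpos(): joint angles.
- robot.current_joint_vel(): joint speeds.
- robot.current_joint_efforts(): joint torques, N m.
- robot.current_tcp_pos(): TCP position.
- robot.current_eef_rot(): TCP orientation.
- robot.current_contact_force(): force on the tool from outside, world axes, zero at the start.
- robot.current_ft_torque(): the same for the moment, N m.
- robot.current_gripper_width(): opening from 0.0 (shut) to 1.0 (fully open).
- robot.current_finger_force(): force on a finger pad.
Only numpy, scipy, OpenCV 4.12 (cv2) and the standard library are available. Lean on these libraries where they do the work, as an engineer would, in place of code of your own. Each camera call takes 0.05 s, during which the arm holds its last target. There are 200 camera calls.

## Working session

There is one attempt and no reset: what is moved stays moved. The work goes in short steps, each a Python script; the robot and the scene stay as the last script left them, time stands still between calls to the robot, and variables do not carry over. Pictures are saved under pics/ and viewed, at most 10 in all, crops included, and the job is handed in when it is done.

```bash
mkdir -p pics; cat > h.py <<'E'
import numpy as np, cv2
from scipy.spatial.transform import Rotation as R
from bench import robot
def snap(n,f):
    d=robot.get_image(n); cv2.imwrite(f'pics/{f}.png',d['img']); return d
def rot(d):
    o=np.array(d['orientation'],float)
    return o if o.shape==(3,3) else R.from_euler('xyz',o).as_matrix()
def ray(d,u,v):
    f=d['img'].shape[0]/2/np.tan(np.radians(d['fovy'])/2)
    return rot(d)@np.array([(u-d['cx'])/f,(v-d['cy'])/f,1])
def onz(d,u,v,z):
    r=ray(d,u,v); e=np.array(d['eye'],float); return e+r*(z-e[2])/r[2]
def proj(d,p):
    f=d['img'].shape[0]/2/np.tan(np.radians(d['fovy'])/2)
    c=rot(d).T@(np.array(p,float)-np.array(d['eye'])); return d['cx']+f*c[0]/c[2],d['cy']+f*c[1]/c[2]
E
python3 - <<'E'
from h import *
for n in('top','side'):
    d=snap(n,n+'0'); print({k:v for k,v in d.items() if k!='img'})
print(robot.current_t(),robot.current_eef_rot())
E
```

```text
{'fovy': 45.38304165166511, 'cx': 273.38979872914115, 'cy': 202.294423818752, 'eye': array([ 468.9316031 ,   24.75303364, 1050.05511526]), 'orientation': array([-3.06538006,  0.02073407, -1.57260642])}
{'fovy': 43.971379374417396, 'cx': 288.8718137303694, 'cy': 213.85709815388634, 'eye': array([366.15617062, 877.87433703, 724.18051886]), 'orientation': array([-2.24162322, -0.00687553, -2.94146941])}
0.1 [-3.13998716e+00 -3.05757791e-04  4.13768185e-01]
```

View pics/top0.png

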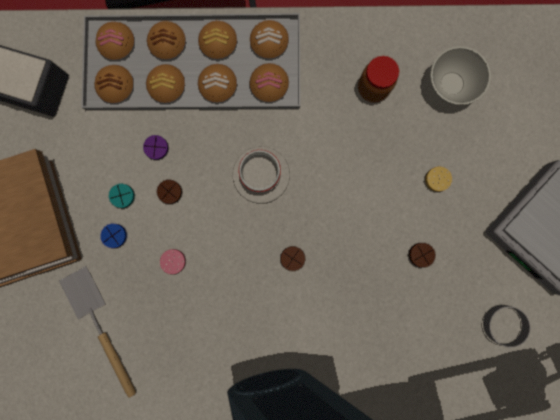

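View pics/side0.png

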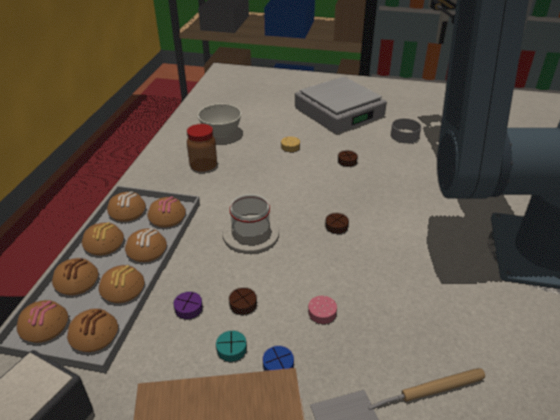

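Brown candidates in the top view are at (169,191), (293,258) and (422,255). All three are dark brown with a scored cross. Pink (173,261) and yellow (439,179) are biscuits, and purple (155,147), teal (121,196) and blue (113,236) are look-alikes. I plan to use the discs at (293,258) and (422,255), which stand clear. The tube is at about (261,173). Next I'll confirm this with a crop and measure.

```bash
cat > m.py <<'E'
from h import *
T=robot.get_image('top');S=robot.get_image('side')
def blob(d,g,r=17):
    u,v=g; im=d['img'][v-r:v+r,u-r:u+r].astype(int)
    m=(im.max(2)<95).astype(np.uint8)
    n,l,s,c=cv2.connectedComponentsWithStats(m); i=1+np.argmax(s[1:,4])
    return c[i]+[u-r,v-r], s[i]
for t,s in (((293,258),(337,223)),((422,255),(348,158)),((169,191),(243,300))):
    a,sa=blob(T,t); b,sb=blob(S,s,16)
    # centroid of silhouette ~ disc centre z=10
    print(a,sa,b,sb,onz(T,*a,12).round(1),onz(S,*b,10).round(1), proj(S,onz(T,*a,12)))
# foot ellipse in top image and rim
im=T['img'][135:215,220:305]
big=np.hstack([cv2.resize(T['img'][y-40:y+40,x-40:x+40],(260,260),interpolation=2) for x,y in((261,173),(293,258),(422,255))])
sb=np.hstack([cv2.resize(S['img'][y-40:y+40,x-40:x+40],(260,260),interpolation=2) for x,y in((250,220),(337,223),(348,158))])
cv2.imwrite('pics/crop.png',np.vstack([big,sb]))
E
python3 m.py
```

```text
[292.15175097 258.19649805] [  4   5  26  25 514] [336.60514019 223.42523364] [  4   6  24  22 428] [432.9   7.8  12. ] [432.7   6.1  10. ] (np.float64(336.45859763925864), np.float64(223.17524639933973))
[420.9245283 255.0806175] [  2   5  29  26 583] [347.35740072 158.5631769 ] [  6   9  20  16 277] [ 439.  -255.4   12. ] [ 439.3 -258.7   10. ] (np.float64(347.37372402147986), np.float64(158.59929222212003))
[169.23295455 191.63257576] [  5   5  26  26 528] [242.61919505 301.28328173] [  2   4  28  28 646] [571.3 263.4  12. ] [571.7 263.4  10. ] (np.float64(242.80674300569626), np.float64(300.56475849490994))
```

View pics/crop.png

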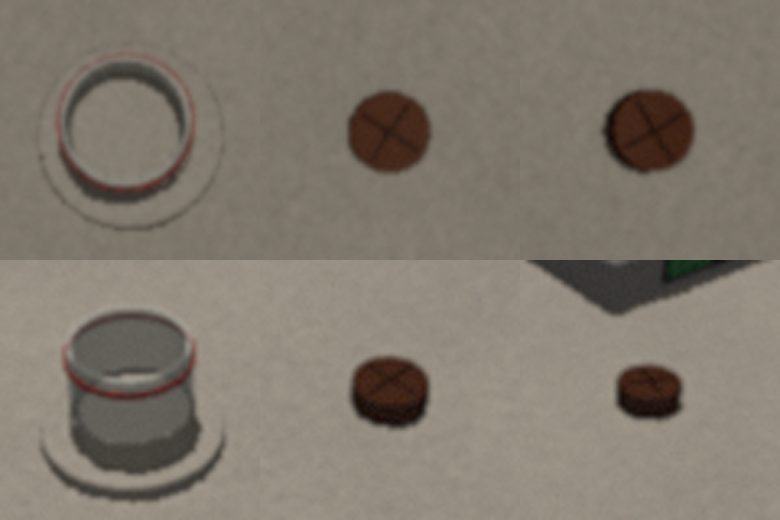

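The crops confirm two brown discs with scored crosses and the clear tube with its red line, centred at about (260,171) in the top view. I'll fit the red ring (z=70, r=40) in both views, along with the top faces of the discs.

```bash
cat > m2.py <<'E'
from h import *
from scipy.optimize import least_squares
T=robot.get_image('top');S=robot.get_image('side')
def red(d,x,y,r=32):
    im=d['img'].astype(int); m=np.zeros(im.shape[:2],bool); k=(im[...,2]-np.maximum(im[...,0],im[...,1]))>25
    m[y-r:y+r,x-r:x+r]=k[y-r:y+r,x-r:x+r]; v,u=np.nonzero(m); return u,v
for d,g in((T,(261,173)),(S,(250,215))):
    u,v=red(d,*g); P=np.array([onz(d,a,b,70)[:2] for a,b in zip(u,v)])
    s=least_squares(lambda q:np.hypot(*(P-q[:2]).T)-q[2],[*P.mean(0),40],loss='soft_l1'); print('tube',len(P),s.x.round(1),np.abs(s.fun).mean().round(2))
for g in((293,258),(422,255)):
    x,y=g;im=T['img'][y-18:y+18,x-18:x+18].astype(int); m=((im[...,2]-im[...,0])>18).astype(np.uint8)
    n,l,s,c=cv2.connectedComponentsWithStats(m);i=1+np.argmax(s[1:,4]); q=c[i]+[x-18,y-18]
    print(q,s[i],onz(T,*q,20).round(1))
E
python3 m2.py
```

```text
tube 77 [607.6  72.9  41.4] 0.54
tube 95 [608.4  68.6  41.1] 1.2
[294.04624277 258.17485549] [  4   0  32  36 692] [433.3   4.1  20. ]
[423.86009539 254.33068362] [  6   0  30  36 629] [ 440.7 -259.2   20. ]
```

```bash
python3 - <<'E'
from h import *
D=[np.pi,0,0]
print(robot.current_t())
robot.move_ptp([608,71,230],D); print(robot.current_t())
d=snap('wrist','w_tube'); print('rim ctr px',proj(d,[608,71,80]),d['eye'])
robot.move_ptp([433,6,130],D); d2=snap('wrist','w_a'); print('A px',proj(d2,[433,6,20]),d2['eye'],robot.current_t())
cv2.imwrite('pics/w1.png',cv2.resize(np.hstack([d['img'],d2['img']]),(800,300)))
import pickle;pickle.dump((d,d2),open('w.pkl','wb'))
E
```

```text
0.3
2.7583
rim ctr px (np.float64(280.34564743845766), np.float64(193.0283896888762)) [684.33230977  70.43547887 396.08677813]
A px (np.float64(280.6666600624302), np.float64(206.14893799953023)) [510.60630287   5.86476583 297.4104431 ] 3.7167
```

View pics/w1.png

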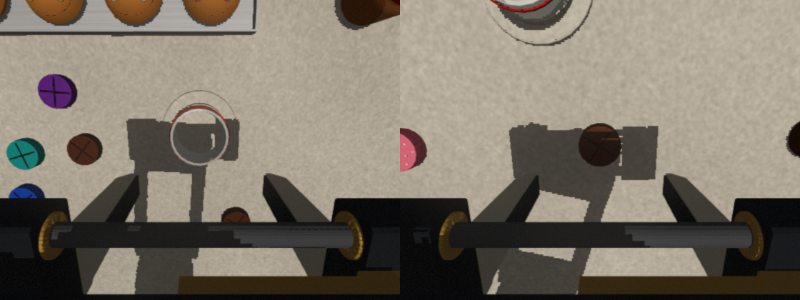

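The wrist view shows the tube rim centred at about (280,190) px, against a predicted (280,193). Disc A is at about (280,202), against (281,206). Both agree within a few mm, so I'll refine and pick A.

```bash
python3 - <<'E'
from h import *
import pickle
d,d2=pickle.load(open('w.pkl','rb'))
print(onz(d,280,190,80),onz(d2,280,202,20))
D=[np.pi,0,0]
robot.move_ptp([434,6,60],D)
robot.move_linear([434,6,10],speed=100)
robot.move_gripper(0.3)
print(robot.current_gripper_width()*93,robot.current_finger_force())
robot.move_linear([434,6,140],speed=150)
print(robot.current_gripper_width()*93,robot.current_finger_force(),robot.current_t())
robot.move_ptp([609,71,140],D)
robot.sleep(.2)
print(robot.current_gripper_width()*93,robot.current_finger_force(),robot.current_t())
d=snap('side','s1');d2=snap('wrist','w2')
cv2.imwrite('pics/v1.png',cv2.resize(np.hstack([d['img'],d2['img']]),(800,300)))
E
```

```text
[610.99664077  71.32906484  80.        ] [436.67364111   6.56570634  20.        ]
51.37093144243804 30.00030666589737
51.287672010444524 29.999839067459106 6.5083
51.077489291581784 29.999969601631165 7.4833
```

View pics/v1.png

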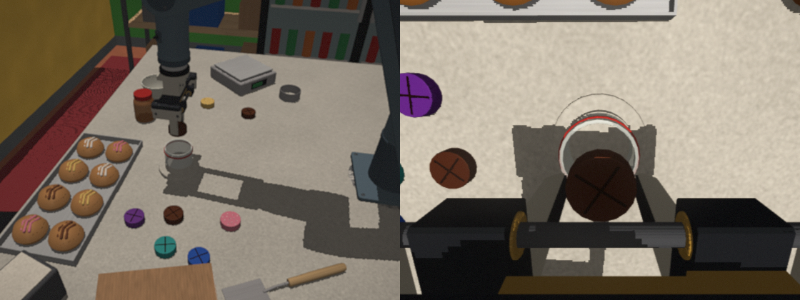

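Disc A is held above the tube, centred at (600,186) in the wrist half. It may be pitched in the grip, so I'll check in an enlarged side crop.

```bash
python3 - <<'E'
import cv2
s=cv2.imread('pics/s1.png');w=cv2.imread('pics/w2.png')
a=cv2.resize(s[120:260,190:300],(440,560),interpolation=cv2.INTER_CUBIC);b=cv2.resize(w[180:320,210:300],(360,560))
cv2.imwrite('pics/c2.png',cv2.hconcat([a,b]))
E
```

```text
(no output)
```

View pics/c2.png

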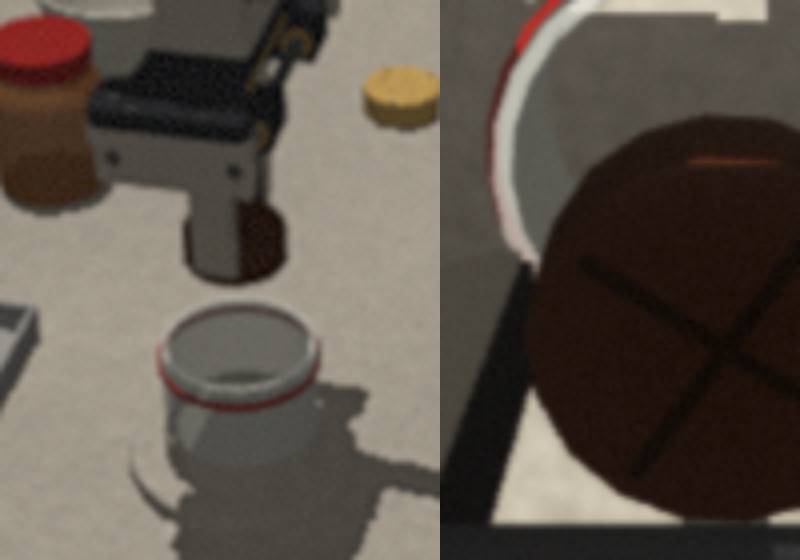

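The disc is flat; the wall I can see is just perspective. I'll lower it, release, and check.

```bash
python3 - <<'E'
from h import *
D=[np.pi,0,0]
print('touch',robot.move_linear([608.5,71,83],speed=100,f_stop=6),robot.current_tcp_pos(),robot.current_gripper_width()*93)
robot.move_gripper(0.75); robot.sleep(.2)
robot.move_linear([608.5,71,150],speed=200)
robot.move_ptp([440,-258,130],D)
t=robot.get_image('top');s=robot.get_image('side');w=robot.get_image('wrist')
print(robot.current_t(),'B px',proj(w,[440,-258,20]))
r=lambda i,y,x,n:cv2.resize(i['img'][y-n:y+n,x-n:x+n],(260,260))
cv2.imwrite('pics/c3.png',np.hstack([r(t,173,261,40),r(s,215,250,40),r(w,205,280,70)]))
E
```

```text
touch False [608.8592619   70.96952243  83.34182071] 51.39427313062052
11.0667 B px (np.float64(282.3989311095066), np.float64(204.84255935953945))
```

View pics/c3.png

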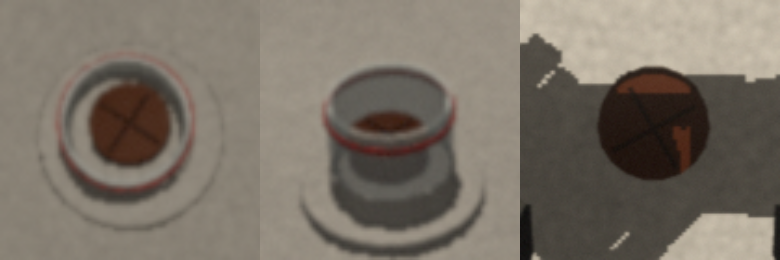

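Disc A lies flat on the tube floor (top crop at about (130,124)). B is where predicted, with its brown cross confirmed. I'll pick B and place it.

```bash
python3 - <<'E'
from h import *
D=[np.pi,0,0]
robot.move_linear([441,-258,10],speed=120)
robot.move_gripper(0.3)
robot.move_linear([441,-258,140],speed=150)
print(robot.current_gripper_width()*93,robot.current_finger_force())
robot.move_ptp([610,71,145],D); robot.sleep(.2)
w=robot.get_image('wrist')
print('touch',robot.move_linear([610,71,83],speed=100,f_stop=6),robot.current_tcp_pos(),robot.current_gripper_width()*93)
robot.move_gripper(0.75); robot.sleep(.2)
robot.move_linear([610,71,150],speed=200)
robot.move_ptp([440,-258,200],D)
t=robot.get_image('top');s=robot.get_image('side')
print(robot.current_t())
r=lambda i,y,x,n:cv2.resize(i['img'][y-n:y+n,x-n:x+n],(260,260))
cv2.imwrite('pics/c4.png',np.hstack([r(t,173,261,40),r(s,215,250,40),r(w,240,280,90)]))
E
```

```text
51.453820323947355 29.99994993209839
touch False [610.45175239  70.98541857  83.41859559] 51.0207789254756
18.8083
```

View pics/c4.png

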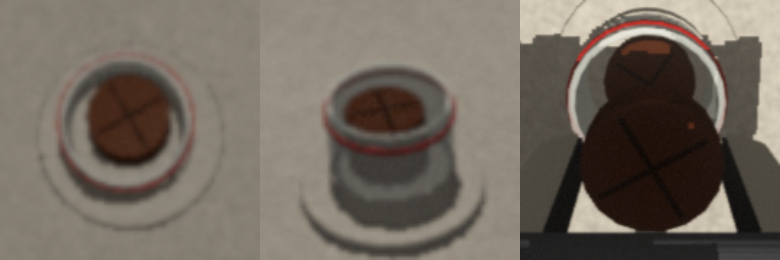

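Both discs lie flat and the top of the stack is at the red line, about 4 mm off axis. The gripper is clear.

```bash
python3 -c "
from h import *
print(robot.hand_in())"
```

```text
the job is handed in; nothing more can be done
None
```

I handed the job in: two dark chocolate discs lie flat in the tube with the top of the stack level with the red line in the last pictures, at about 19 s of the 48 s allowed; hand-in returned no verdict.

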